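Ready the label printer for a new roll and hold its guides open

TASK

The label printer on the counter stands open for a new roll. First press the print-head release lever on its left side down until it stays down by itself, so that the head is lifted off the roller and the labels can be threaded. Then take the tall tab of the right-hand roll guide, pull the sprung guide outward until its pointer is level with the nib of the width index, and finish while holding it there against its spring for your colleague to drop the roll in; leave the index as it is set, and do not disturb the label rolls, lighter and stapler lying around.

Things in the scene. Friction and masses are not known exactly. Their poses are not given: they have to be found in the camera images.
- label_printer: Grey desktop label printer, housing 220 mm deep (x) by 196 mm wide (y), walls 84 mm high, its front cheeks 107 mm; it does not move. Origin under the middle of the housing, on the counter. Its own axes: -x is its front (towards the robot, turned by up to about 45 degrees), +y its left, z up. Its lid stands open at the rear, leaning far back from x = +122 mm to +250 mm, its top edge about 175 mm up. The roll bay is the open trough between x = -55 and +96 mm.
- lever_tip (a point): Press point on top of the black finger pad (26 long x 36 mm wide, 9 thick) of the head release lever, 29 mm out from the left cheek. At rest the arm rises to the front at 28 degrees and the point is 128 mm above the counter, at (-77, +127) mm in the printer's x, y; pressed home it is 81 mm up and 10 mm farther forward (71 mm radius about a pivot at x = -16, z = 91 mm).
- head_lever (a joint): Angle of the release lever in rad: 0 up (rest), 0.70 fully down on its stop. An over-centre spring throws it and the lever lifts the print head: the tip resists with up to about 10 N and springs back up if let go before about 0.56; beyond that it snaps on to 0.70 and stays there by itself.
- guide_tab (a point): Grip point on the tall black tab of the right-hand roll guide. Tab: 8 mm thick along the printer's y, 24 mm wide along its x, top 152 mm above the counter; this point is on its centre line, 13 mm below its top. It stands free above all near it: the guide's disc reaches up to 113 mm, the side walls to 84 mm. Gripped from above with the fingers closing along the printer's y. It slides with the guide.
- roll_guide (a joint): How far the right-hand roll guide has been pulled outward (along the printer's -y), in m: 0 at rest (closed), 0.055 at its stop. A spring pulls it shut with about 4.5 N at 0, growing by 1 N per 10 mm; let go, it returns to 0. The left-hand guide is geared to it and moves the opposite way.
- guide_pointer (a point): Tip of the steel pointer arm that runs back from the right-hand guide to the rule on the top of the printer's rear wall, 88 mm above the counter; moves with the guide.
- index_nib (a point): Tip of the thin steel nib of the width index, a small black clip (12 mm wide) that sits on the rear wall behind the rule. Set somewhere between 22 and 44 mm outward (printer's -y) of the pointer's rest position, held by friction. The pointer is level with it when both have the same y in the printer's frame; its axes are the printer's.
- label_roll_wide: Bystander: white label roll, 88 mm across, 78 mm high, standing on end left of the printer. Origin at the centre of its underside.
- label_roll_narrow: Bystander: white label roll, 80 mm across, 50 mm high, standing on end farther left. Origin at the centre of its underside.
- lighter: Bystander: red pocket lighter, 79 x 24 x 12 mm, lying close to the right side of the printer. Origin at the centre of its underside.
- stapler: Bystander: red and black desk stapler, 32 x 136 x 41 mm, right of the printer's rear half. Origin at the centre of its underside.

How it is judged:
By the outcome, as a careful person would: the job done as asked, in the order asked, and still so for the second after the job is handed in, while the arm keeps its last pose, push and grip.
It also fails if it takes over 42 s, if anything falls off the work surface, if the arm or the gripper's body presses on something with over 40 N, if the wrist force passes 120 N, or if a joint passes its speed limit or range.

ROBOT

A 6-joint arm with a two-finger parallel gripper is mounted at the origin on a cart in front of the work surface, level with it; the furniture and walls round the work are solid. World frame = base frame: x ahead of the robot, y to its left, z up, the work surface at z = 0. Lengths are in m, angles in rad, forces in N, time in s.
With the tool pointing down it reaches from about 0.325 to 0.875 m from the base axis. Payload 4.4 kg.
Tool frame: the origin (TCP) lies midway between the tips of the shut fingers; the grasp point (between the pads) lies 19 mm behind it; z points along the fingers, y is the line along which they close (so a half turn about z gives the same grasp; the last joint's range is limited). The gripper opens to 85 mm and grips with 20 to 120 N. Pads are 22 mm wide; open, the fingers measure 114 mm over their backs; the gripper's body (76 mm by 85 mm) begins 54 mm behind the grasp point. The pads swing forward as they close: fully open they stand 13 mm farther back than shut.
Start: joints at [-1.306, 0.207, 1.542, -0, 1.393, -0.15], TCP at [0.232, -0.526, 0.231] pointing down, gripper open.
Joint ranges: [-2.73, 2.73], [-0.86, 2.22], [0.23, 2.46], [-1.11, 4.25], [0.08, 2.63], [-2.82, 2.82]. Speed limits (rad/s): [2.79, 2.79, 3.14, 3.14, 3.14, 3.14].

INTERFACE

Orientations are given as a rotation vector (axis times angle).
In Python, from bench import monitor, imaging, order gives the robot as it stands. The module is installed in compiled form; this text tells all that it offers.
- The arm moves only by the tool arm_command, never from a script. Its argument "plan" is text: rows parted by semicolons, each of 6 numbers parted by spaces: the shift along the tool's x, y, z in cm, then the turn, a rotation vector about the tool's x, y, z in rad. A call has exactly 10 rows; each row shifts and turns the commanded pose from where the row before left it, along the tool's axes as they then stand; what a row does not reach is not made up. A row lasts 1/8 s, in which the tool goes at most 62.5 mm and 10.7 degrees, less where a joint would pass 70% of its speed; a pose out of reach is approached as far as the arm can. A call is refused whole if a number of a shift passes 6.25 or a number of a turn 0.188, either way. A call with a gripper value outside its range is refused whole. "fingers" is the opening, from 0 (shut) to 1 (fully open), set as the call begins (left out, the last holds). The fingers move at their own pace and stop on an object; "newtons" is the grip in N (left out, the last holds). Time passes only in rows, so rows that do not move let the fingers close, or fill a call up. It gives the time, the measured TCP pose, the force, the opening and the grip force at its end, in the units of the state.
- monitor.observe(): the state, without advancing time (a new reading comes with each control period).
- imaging.grab_frame(name): name is "scene" or "side" or "wrist"; returns the picture (400x640x3 uint8, blue, green, red); there is no depth.
- imaging.camera_params(name): a dict with "mtx" (3x3 intrinsics, pixels), "position" and "orientation" of the camera in the world. Camera axes: x right, y up, looking along -z (the intrinsics and any distortion apply to the point x, -y, -z); pixel columns grow to the right and rows downward; lengths in m; the calibration is good to about 2 mm. A picture is of the moment at which its call begins: read the wrist's pose just before it. camera_params takes no time and is no camera call; for the wrist camera it gives the pose at the moment of the call.
- order.close_job(): hands the job in; it is judged then, once.
The state is a dict: "t": time; "joints": joint angles; "joint_velocities": joint speeds; "joint_torque": joint torques, N m; "ee_pos": TCP position; "tcp_rot": TCP orientation; "ft_force": force on the tool from outside, world axes, zero at the start; "moment": the same for the moment, N m; "grip_width": finger opening in m; "grasp_force": force on a finger pad.
Only numpy, scipy, OpenCV 4.12 (cv2) and the standard library are available. Lean on these libraries where they do the work, as an engineer would, in place of code of your own. Each camera call takes 0.05 s, during which the arm holds its last target. There are 200 camera calls.

## Working session

There is one attempt and no reset: what is moved stays moved. The work goes in short steps, Python scripts to look and compute and a tool call to move; the robot and the scene stay as the last step left them, time stands still between calls to the robot, and variables do not carry over. Pictures are saved under pics/ and viewed, at most 10 in all, crops included, and the job is handed in when it is done.

Besides the shell and the picture viewer there is one more tool, called after "Emit:" as name(argument=value, ...), one argument or row to a line, values as JSON. arm_command: Moves the arm, as the interface text tells. Its arguments: {"type":"object","properties":{"plan":{"type":"string"},"fingers":{"type":"number"},"newtons":{"type":"number"}},"required":["plan"]}

```bash
mkdir -p pics; python3 - <<'E'
from bench import monitor, imaging
import cv2
print(monitor.observe())
for n in("scene","side"):
    p=imaging.camera_params(n);print(n,p)
    cv2.imwrite(f"pics/{n}0.png",imaging.grab_frame(n))
E
```

```text
{'t': 0.0, 'joints': array([-1.30649250e+00,  2.07463076e-01,  1.54299159e+00, -1.54105819e-05,
        1.39348185e+00, -1.50486060e-01]), 'joint_velocities': array([-0.00033819, -0.00168606, -0.00037672,  0.00156464, -0.00168165,
       -0.0018249 ]), 'joint_torque': array([-9.27376386e-04, -3.83035541e+01, -2.91597676e+01, -3.54356744e-04,
        1.06078232e-02, -8.83915554e-07]), 'ee_pos': array([ 0.23151252, -0.52549132,  0.23008345]), 'tcp_rot': array([-3.07198039e+00, -6.46412176e-01,  2.33019607e-04]), 'ft_force': array([ 0.06994027,  0.39012994, -0.53345412]), 'moment': array([ 0.00919733, -0.0207305 ,  0.04992253]), 'grasp_force': 0.0, 'grip_width': 0.08550205590651627}
scene {'mtx': array([[416.02857628,   0.        , 315.02102505],
       [  0.        , 416.02857628, 200.20448697],
       [  0.        ,   0.        ,   1.        ]]), 'position': array([ 0.03050929, -0.74258773,  1.08998424]), 'orientation': array([ 0.61935151, -0.23233615, -0.64197171])}
side {'mtx': array([[389.55053668,   0.        , 314.37754242],
       [  0.        , 389.55053668, 201.19119317],
       [  0.        ,   0.        ,   1.        ]]), 'position': array([ 0.39988057, -0.99729689,  0.65871167]), 'orientation': array([ 0.99231682, -0.06786481, -0.16190743])}
```

View pics/scene0.png

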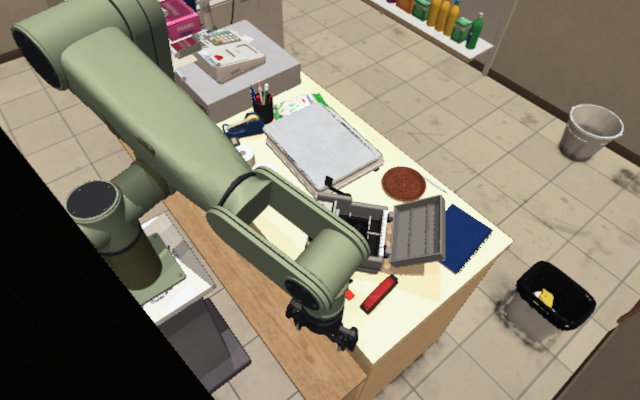

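View pics/side0.png

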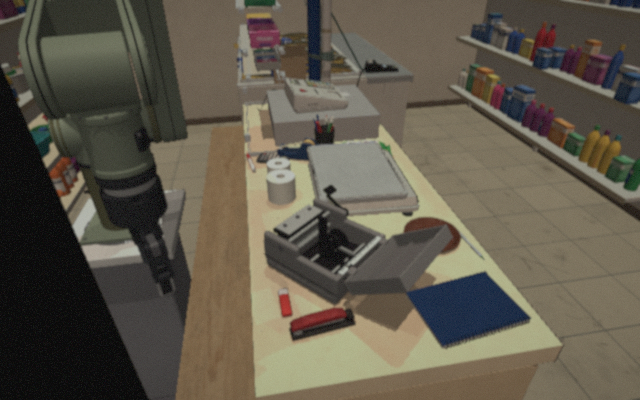

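The scene view shows the arm covering part of the printer (around 350,225). The side view shows it clearly: housing about (265–385, 205–295), lever pad about (330,190), guide tab about (323,220), lighter (285,302), stapler (322,322). I'll enlarge both views.

```bash
python3 - <<'E'
import cv2
a=cv2.imread("pics/side0.png")[175:300,258:398]
b=cv2.imread("pics/scene0.png")[170:280,300:400]
cv2.imwrite("pics/side_c.png",cv2.resize(a,None,fx=5,fy=4.8,interpolation=cv2.INTER_CUBIC) if 0 else cv2.resize(a,None,fx=4.8,fy=4.8,interpolation=cv2.INTER_CUBIC))
cv2.imwrite("pics/scene_c.png",cv2.resize(b,None,fx=5,fy=5,interpolation=cv2.INTER_CUBIC))
E
```

```text
(no output)
```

View pics/side_c.png

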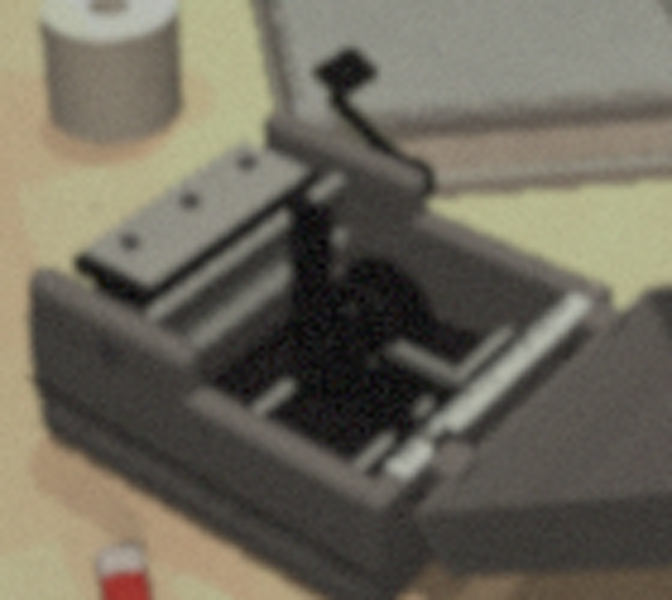

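View pics/scene_c.png

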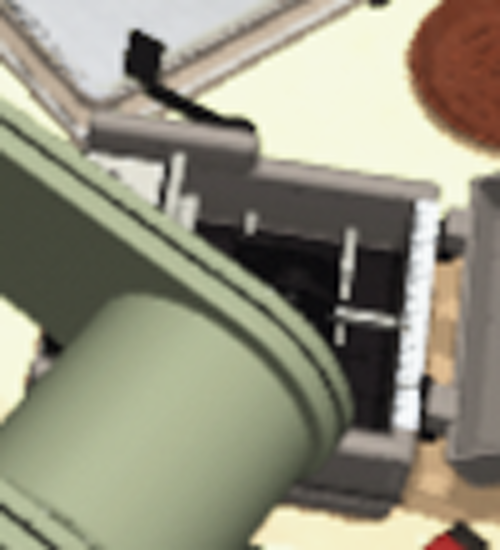

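Side crop: lever pad at full-image (330,190), tab top at about (322,218), white rule along the rear wall. Scene crop: lever pad at (329,180), rule from (386,211) to (380,256), pointer end at about (380,234). Next I fit the printer pose.

```bash
cat >h.py <<'E'
import numpy as np, cv2
from scipy.spatial.transform import Rotation as R
from scipy.optimize import least_squares
from bench import monitor, imaging
def proj(c,P):
    q=R.from_rotvec(c["orientation"]).inv().apply(np.atleast_2d(P)-c["position"])*[1,-1,-1]
    u=q@np.array(c["mtx"]).T
    return u[:,:2]/u[:,2:]
def ray(c,uv):
    d=np.linalg.solve(c["mtx"],[*uv,1.])*[1,-1,-1]
    return np.array(c["position"]),R.from_rotvec(c["orientation"]).apply(d)
def hit(c,uv,z):
    o,d=ray(c,uv); return o+d*(z-o[2])/d[2]
def world(p,P):
    c,s=np.cos(p[2]),np.sin(p[2]); P=np.atleast_2d(P)
    return np.c_[p[0]+c*P[:,0]-s*P[:,1],p[1]+s*P[:,0]+c*P[:,1],P[:,2]]
def local(p,P):
    c,s=np.cos(p[2]),np.sin(p[2]); d=np.atleast_2d(P)-[p[0],p[1],0]
    return np.c_[c*d[:,0]+s*d[:,1],-s*d[:,0]+c*d[:,1],d[:,2]]
E
python3 - <<'E'
from h import *
C={n:imaging.camera_params(n) for n in("scene","side")}
S=lambda x,y:(258+x/4.8,175+y/4.8); T=lambda x,y:(300+x/5,170+y/5)
obs=[("side",(-77,127,128),S(347,70)),("side",(-110,-98,107),S(38,275)),("side",(110,98,84),S(606,291)),
("side",(-110,-98,0),S(50,432)),("scene",(-77,127,128),T(145,52)),("scene",(110,98,84),T(438,190)),("scene",(110,-98,84),T(415,436))]
f=lambda p:np.concatenate([proj(C[n],world(p,np.array(P)/1000))[0]-uv for n,P,uv in obs])
r=least_squares(f,[.55,-.3,-.5],loss="soft_l1");p=r.x
print(p,f(p).reshape(-1,2).round(1).tolist())
for n,uv,z in[("side",S(347,70),.128),("scene",T(145,52),.128),("side",S(310,200),.152),("side",S(455,385),.088),("scene",T(400,322),.088)]:
    h=hit(C[n],uv,z);print(n,h,local(p,h)*1000)
np.save("p.npy",p)
print(world(p,[[-.077,.127,.128]]))
E
```

```text
[ 0.53583807 -0.28465643 -0.847155  ] [[0.9, -0.7], [-4.4, -0.1], [2.5, -1.1], [-3.0, 1.6], [-0.0, -1.3], [0.4, -3.4], [-0.0, 3.8]]
side [ 0.57705038 -0.14578599  0.128     ] [[-76.78206349 122.83309369 128.        ]]
scene [ 0.57669421 -0.14689865  0.128     ] [[-76.1840644  121.82946776 128.        ]]
side [ 0.52869357 -0.29523963  0.152     ] [[  3.20054448 -12.36141403 152.        ]]
side [ 0.5833733  -0.36359561  0.088     ] [[ 90.63092522 -16.64414671  88.        ]]
scene [ 0.58656205 -0.36606196  0.088     ] [[ 94.59053203 -15.88751443  88.        ]]
[[ 0.58002876 -0.14286369  0.128     ]]
```

```bash
cat >>h.py <<'E'
def go(pos,yaw_y=None,n=10):
    "rows for straight move from the present pose; yaw_y: world angle of tool y (tool down)"
    s=monitor.observe(); A=R.from_rotvec(s["tcp_rot"]); p0=s["ee_pos"]
    if yaw_y is None: B=A
    else:
        y=np.array([np.cos(yaw_y),np.sin(yaw_y),0]); z=np.array([0,0,-1.]); B=R.from_matrix(np.c_[np.cross(y,z),y,z])
    w=(A.inv()*B).as_rotvec()
    print("dist",np.linalg.norm(pos-p0),"turn tool",w.round(3)); out=[]
    for i in range(n):
        M=A*R.from_rotvec(w*i/n)
        out.append(" ".join(f"{v:.2f}" for v in M.inv().apply((pos-p0)/n)*100)+" "+" ".join(f"{v:.3f}" for v in w/n))
    print("; ".join(out))
E
python3 - <<'E'
from h import *
p=np.load("p.npy")
s=monitor.observe();A=R.from_rotvec(s["tcp_rot"]);c=imaging.camera_params("wrist")
print("cam in tcp",A.inv().apply(c["position"]-s["ee_pos"]),(A.inv()*R.from_rotvec(c["orientation"])).as_matrix().round(3).tolist(),c["mtx"][0][0])
go(np.array([.55,-.19,.33]),np.pi/2+p[2])
E
```

```text
cam in tcp [ 0.07405154  0.00035981 -0.14286902] [[0.0, 0.956, 0.293], [1.0, -0.0, -0.0], [-0.0, 0.293, -0.956]] 294.059097199689
dist 0.4732923053195068 turn tool [-1.00e-03 -2.00e-03 -1.88e+00]
4.27 -1.79 -0.99 -0.000 -0.000 -0.188; 4.53 -0.96 -0.99 -0.000 -0.000 -0.188; 4.63 -0.10 -0.99 -0.000 -0.000 -0.188; 4.56 0.77 -1.00 -0.000 -0.000 -0.188; 4.34 1.61 -1.00 -0.000 -0.000 -0.188; 3.96 2.39 -1.00 -0.000 -0.000 -0.188; 3.45 3.09 -1.00 -0.000 -0.000 -0.188; 2.81 3.68 -1.00 -0.000 -0.000 -0.188; 2.07 4.14 -1.00 -0.000 -0.000 -0.188; 1.26 4.45 -1.00 -0.000 -0.000 -0.188
```

Emit:
arm_command(
  plan="4.27 -1.79 -1 0 0 -0.188; 4.53 -0.96 -1 0 0 -0.188; 4.63 -0.1 -1 0 0 -0.188; 4.56 0.77 -1 0 0 -0.188; 4.34 1.61 -1 0 0 -0.188; 3.96 2.39 -1 0 0 -0.188; 3.45 3.09 -1 0 0 -0.188; 2.81 3.68 -1 0 0 -0.188; 2.07 4.14 -1 0 0 -0.188; 1.26 4.45 -1 0 0 -0.188",
  fingers=0,
)

```text
t: 1.35
ee_pos: [0.5516, -0.1898, 0.331]
tcp_rot: [-1.289, -2.864, 0.0]
ft_force: [1.6, -0.4, -0.4]
grip_width: 0.0001
grasp_force: 0.0
```

```bash
python3 - <<'E'
from h import *
s=monitor.observe();print(s["t"],s["ee_pos"],s["joints"].round(2))
c=imaging.camera_params("wrist");im=imaging.grab_frame("wrist")
im2=imaging.grab_frame("scene")
np.save("w1.npy",c,allow_pickle=True)
cv2.imwrite("pics/w1raw.png",im);cv2.imwrite("pics/s1raw.png",im2)
cv2.imwrite("pics/w1.png",cv2.resize(im,(800,500),interpolation=cv2.INTER_CUBIC))
E
```

```text
1.35 [ 0.55162704 -0.18975428  0.33096573] [-0.48  0.17  1.38 -0.    1.59 -1.2 ]
```

View pics/w1.png

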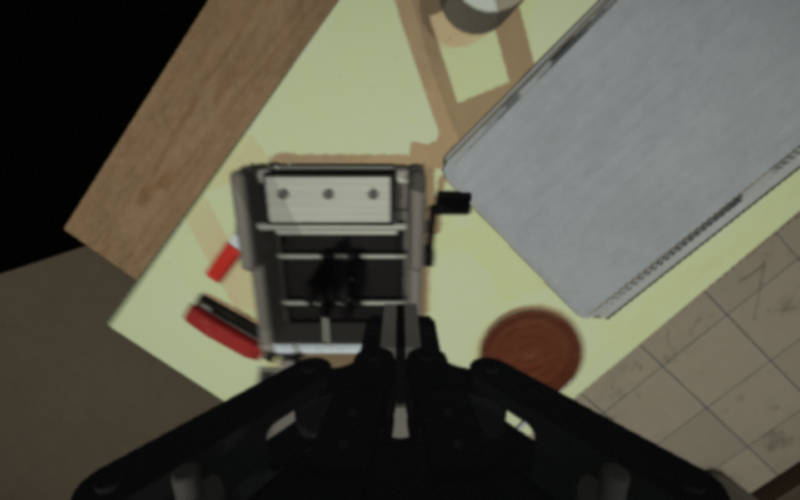

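Wrist view (800 px scale): lever pad at (454,202), cheek front corners at about (238,170) and (424,166), pointer arm at about (326,330), nib hidden by the fingers. I'll take a closer crop to fix the pose.

```bash
python3 - <<'E'
import cv2
a=cv2.imread("pics/w1raw.png")[120:290,175:385]
a=cv2.convertScaleAbs(cv2.resize(a,None,fx=3.5,fy=3.5,interpolation=cv2.INTER_CUBIC),alpha=1.8,beta=10)
cv2.imwrite("pics/w1c.png",a)
E
```

```text
(no output)
```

View pics/w1c.png

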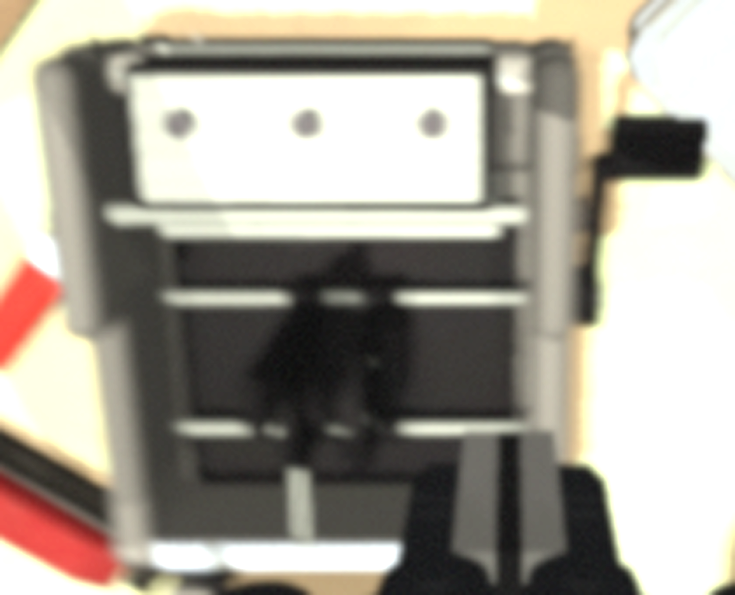

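```bash
python3 - <<'E'
from h import *
C={n:imaging.camera_params(n) for n in("scene","side","wrist")}
S=lambda x,y:(258+x/4.8,175+y/4.8); T=lambda x,y:(300+x/5,170+y/5); W=lambda x,y:(175+x/3.5,120+y/3.5)
L=[("side",S(347,70)),("scene",T(145,52)),("wrist",W(659,144))]
E=[(W(574,100),1),(W(574,320),1),(W(45,100),-1),(W(70,320),-1)]
H=[hit(C[n],uv,.128) for n,uv in L]; G=[hit(C["wrist"],uv,.105) for uv,_ in E]
print(np.round(H,4))
def f(q):
    p=q[:3]
    return np.r_[(local(p,H)[:,:2]-[-.077,.127]).ravel(),local(p,G)[:,1]-q[3]*np.array([e[1] for e in E])]*1000
q=least_squares(f,[.536,-.285,-.847,.098]).x;print(q,f(q).round(1))
p=q[:3];np.save("p.npy",p)
for n,uv,z in[("wrist",W(300,538),.088),("scene",T(400,322),.088),("side",S(455,385),.088),("wrist",W(218,555),.088),("wrist",W(400,545),.088),("wrist",W(400,571),.088),("side",S(310,200),.152),("wrist",W(350,260),.152)]:
    print(n,uv,(local(p,hit(C[n],uv,z))*1000).round(1))
lt=world(p,[[-.079,.127,.15]])[0];print(lt); go(lt,p[2]+np.pi/2,5)
E
```

```text
[[ 0.5771 -0.1458  0.128 ]
 [ 0.5767 -0.1469  0.128 ]
 [ 0.5784 -0.139   0.128 ]]
[ 0.54363595 -0.28427409 -0.79860452  0.09461436] [ 1.1 -6.4  1.7 -7.5 -2.8 -0.7  4.8  2.6  6.3  1.1]
wrist (260.7142857142857, 273.7142857142857) [[ 87.5 -20.6  88. ]]
scene (380.0, 234.4) [[ 88.5 -26.3  88. ]]
side (352.7916666666667, 255.20833333333334) [[ 84.5 -26.9  88. ]]
wrist (237.28571428571428, 278.57142857142856) [[ 94.  -56.4  88. ]]
wrist (289.2857142857143, 275.7142857142857) [[92.8 21.5 88. ]]
wrist (289.2857142857143, 283.1428571428571) [[105.4  20.5  88. ]]
side (322.58333333333337, 216.66666666666669) [[ -2.6 -18.4 152. ]]
wrist (275.0, 194.28571428571428) [[-50.5  22.4 152. ]]
[ 0.57949775 -0.13907102  0.15      ]
dist 0.1901182713907307 turn tool [ 0.002  0.001 -0.046]
0.39 1.03 3.64 0.000 0.000 -0.009; 0.38 1.03 3.64 0.000 0.000 -0.009; 0.37 1.04 3.64 0.000 0.000 -0.009; 0.36 1.04 3.64 0.000 0.000 -0.009; 0.35 1.05 3.64 0.000 0.000 -0.009
```

```bash
python3 - <<'E'
from h import *
s=monitor.observe();print(s["ee_pos"],abs(s["joint_velocities"]).max())
w1=np.load("w1.npy",allow_pickle=True).item();c2=imaging.camera_params("wrist")
print(c2["position"]-w1["position"],c2["orientation"]-w1["orientation"])
C={n:imaging.camera_params(n) for n in("scene","side")}
a=imaging.grab_frame("wrist");g=cv2.imread("pics/w1raw.png")
print(cv2.phaseCorrelate(g[:230].mean(2),a[:230].mean(2)))
S=lambda x,y:(258+x/4.8,175+y/4.8); T=lambda x,y:(300+x/5,170+y/5); W=lambda x,y:(175+x/3.5,120+y/3.5)
# triangulate pad
for combo in([("side",S(347,70)),("scene",T(145,52))],[("side",S(347,70)),("scene",T(145,52)),("w",W(659,144))]):
    M=np.zeros((3,3));b=np.zeros(3)
    for n,uv in combo:
        o,d=ray(C.get(n,w1),uv);d/=np.linalg.norm(d);Q=np.eye(3)-np.outer(d,d);M+=Q;b+=Q@o
    X=np.linalg.solve(M,b);print(X,[np.round(proj(C.get(n,w1),X)[0]-uv,1).tolist() for n,uv in combo])
print(hit(w1,W(659,144),.128))
E
```

```text
[ 0.55361114 -0.18776508  0.3319443 ] 0.06124248295348346
[0.00145774 0.00185575 0.00082634] [-0.00058557 -0.00349584  0.00045864]
((-3.8229276150262876, -0.45040870707583736), 0.6521252176015114)
[ 0.57656667 -0.1472066   0.12871466] [[-0.1, 0.1], [0.0, -0.1]]
[ 0.57764326 -0.1426681   0.12487654] [[-0.0, 0.4], [-0.7, -0.3], [-0.0, 1.7]]
[ 0.57560833 -0.14115788  0.128     ]
```

```bash
python3 - <<'E'
from h import *
go(np.array([.577,-.144,.18]),-.80+np.pi/2,4)
E
```

```text
dist 0.1598345373174872 turn tool [-0.     0.    -0.049]
0.44 1.22 3.78 -0.000 0.000 -0.012; 0.43 1.22 3.78 -0.000 0.000 -0.012; 0.41 1.23 3.78 -0.000 0.000 -0.012; 0.40 1.23 3.78 -0.000 0.000 -0.012
```

Emit:
arm_command(
  plan="0.44 1.22 3.78 0 0 -0.012; 0.43 1.22 3.78 0 0 -0.012; 0.41 1.23 3.78 0 0 -0.012; 0.4 1.23 3.78 0 0 -0.012; 0 0 0 0 0 0; 0 0 0 0 0 0; 0 0 0 0 0 0; 0 0 0 0 0 0; 0 0 0 0 0 0; 0 0 0 0 0 0",
)

```text
t: 2.75
ee_pos: [0.5761, -0.1458, 0.1805]
tcp_rot: [1.229, 2.891, -0.0]
ft_force: [0.4, -0.1, 0.2]
grip_width: 0.0001
grasp_force: 0.0
```

```bash
python3 - <<'E'
from h import *
s=monitor.observe();print(s["t"],s["ee_pos"],abs(s["joint_velocities"]).max())
c=imaging.camera_params("wrist");im=imaging.grab_frame("wrist");sc=imaging.grab_frame("scene")
np.save("w2.npy",c,allow_pickle=True);cv2.imwrite("pics/w2raw.png",im);cv2.imwrite("pics/s2raw.png",sc)
p=np.load("p.npy");print(proj(c,[[.577,-.144,.128],[.5766,-.1472,.128]]))
a=cv2.convertScaleAbs(im,alpha=1.6,beta=10)[:240]
cv2.imwrite("pics/w2.png",np.vstack([cv2.resize(a,(780,292)),cv2.resize(sc[150:290,260:590],(780,308))[:300]]))
E
```

```text
2.75 [ 0.57610271 -0.14584462  0.18045233] 0.003726353388073422
[[323.76204251 222.01338655]
 [320.22054218 224.68517509]]
```

View pics/w2.png

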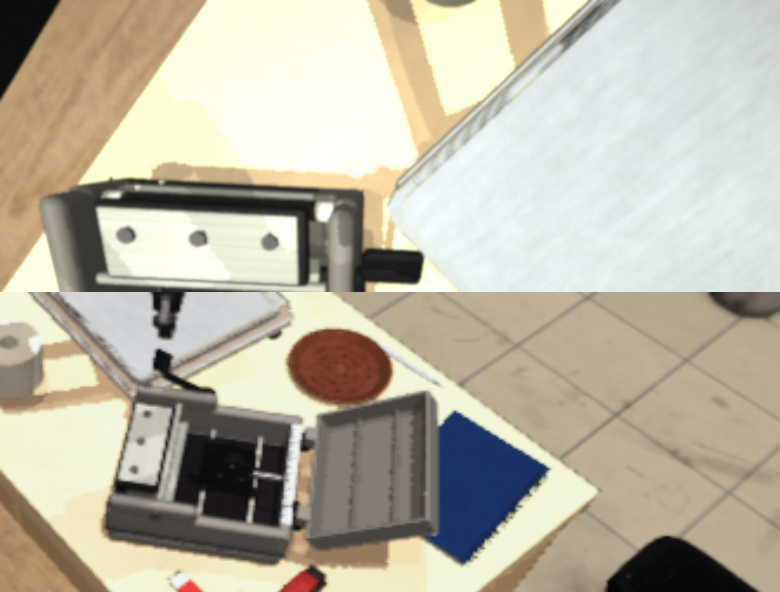

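The lever pad is at about (322,215–222) raw pixels in the wrist view, which puts it under the tool within 2 mm. Next I press it along its arc.

Emit:
arm_command(
  plan="0 0 4 0 0 0; 0 0 1.2 0 0 0; 0.35 0 1.2 0 0 0; 0.3 0 1.2 0 0 0; 0.2 0 1.2 0 0 0; 0.05 0 1 0 0 0; 0 0 0.2 0 0 0; 0 0 0 0 0 0; 0 0 0 0 0 0; 0 0 0 0 0 0",
)

```text
t: 4.1
ee_pos: [0.5711, -0.1397, 0.0846]
tcp_rot: [1.227, 2.889, 0.0]
ft_force: [-7.4, 2.8, 22.3]
grip_width: -0.0001
grasp_force: 11.1
```

```bash
python3 - <<'E'
from h import *
p=np.array([.5394,-.289,-.80]);np.save("p.npy",p)
t=world(p,[[0,.03,.205]])[0];s=monitor.observe();t[2]=s["ee_pos"][2];print(t);go(t,None,4)
E
```

```text
[ 0.56092068 -0.2680988   0.08456143]
dist 0.12879889557553453 turn tool [0. 0. 0.]
-2.13 -2.41 0.00 0.000 0.000 0.000; -2.13 -2.41 0.00 0.000 0.000 0.000; -2.13 -2.41 0.00 0.000 0.000 0.000; -2.13 -2.41 0.00 0.000 0.000 0.000
```

Emit:
arm_command(
  plan="0 0 -5 0 0 0; 0 0 -6 0 0 0; 0 0 -4.5 0 0 0; -2.13 -2.41 0 0 0 0; -2.13 -2.41 0 0 0 0; -2.13 -2.41 0 0 0 0; -2.13 -2.41 0 0 0 0; 0 0 0 0 0 0; 0 0 0 0 0 0; 0 0 0 0 0 0",
)

```text
t: 5.35
ee_pos: [0.5595, -0.2663, 0.2348]
tcp_rot: [-1.227, -2.891, -0.001]
ft_force: [0.6, 0.3, -0.3]
grip_width: 0.0
grasp_force: 0.0
```

```bash
cat > look.py <<'E'
from h import *
E
python3 - <<'E'
from h import *
s=monitor.observe();print(s["t"],s["ee_pos"],s["ft_force"],abs(s["joint_velocities"]).max())
c=imaging.camera_params("wrist");ims=[imaging.grab_frame("wrist") for _ in range(4)]
im=np.mean(ims,0).astype(np.uint8)
np.save("w3.npy",c,allow_pickle=True);cv2.imwrite("pics/w3raw.png",im);cv2.imwrite("pics/s3raw.png",imaging.grab_frame("scene"));cv2.imwrite("pics/d3raw.png",imaging.grab_frame("side"))
p=np.load("p.npy");print(proj(c,world(p,np.array([[92,-25,88],[92,-60,88],[0,-18,152],[-86,127,81]])/1000)).round(0))
a=cv2.resize(im[100:300,180:440],None,fx=3,fy=3,interpolation=cv2.INTER_CUBIC)
cv2.imwrite("pics/w3.png",cv2.convertScaleAbs(a,alpha=1.7,beta=15))
E
```

```text
5.35 [ 0.55952246 -0.26634847  0.23480225] [ 0.61570358  0.32847007 -0.34389074] 0.004830078418730553
[[271. 272.]
 [240. 272.]
 [261. 212.]
 [422. 103.]]
```

View pics/w3.png

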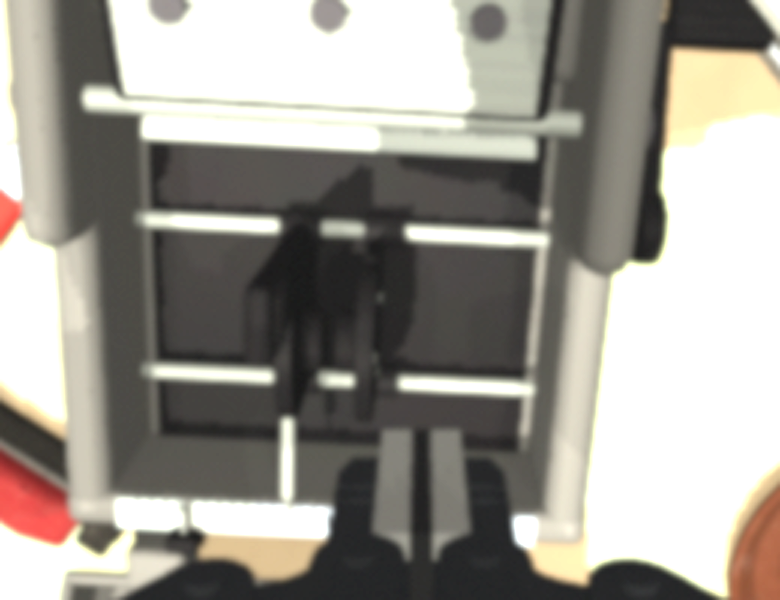

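The lever pad is now low (crop 725,25) and has stayed down. Pointer tip is at crop (288,499), nib tip at about (186,506), tab top near (300,212).

```bash
python3 - <<'E'
from h import *
c=np.load("w3.npy",allow_pickle=True).item()
W=lambda x,y:(180+x/3,100+y/3)
for a,b,z in[((140,218),(545,240),.03),((150,372),(530,389),.03),((115,500),(565,518),.086),((115,526),(538,544),.086),((85,97),(580,124),.09)]:
    d=hit(c,W(*b),z)-hit(c,W(*a),z);print("yaw",np.arctan2(d[1],d[0])-np.pi/2)
o=hit(c,W(22,150),.105);l=hit(c,W(648,150),.105);print("cheeks dist",np.linalg.norm(o-l))
for y in(-.80,-.835,-.85):
    off=world([0,0,y],[[-.077,.127,0]])[0];p=np.array([.5768-off[0],-.1453-off[1],y])
    P=hit(c,W(288,499),.088);N=hit(c,W(186,506),.088)
    print(p,local(p,P)*1e3,local(p,N)*1e3,"mid cheek y",local(p,[o,l])[:,1]*1e3)
C={n:imaging.camera_params(n) for n in("side","scene")}
np.save("p.npy",p)
# crops for tab
w=cv2.imread("pics/w3raw.png")[150:260,240:330]
d=cv2.imread("pics/d3raw.png")[195:265,285:375]
k=lambda a,f:cv2.convertScaleAbs(cv2.resize(a,None,fx=f,fy=f,interpolation=cv2.INTER_CUBIC),alpha=3,beta=20)
A=k(w,4);B=k(d,4.6)[:440]
h=max(A.shape[0],B.shape[0]);A=cv2.copyMakeBorder(A,0,h-A.shape[0],0,5,0);B=cv2.copyMakeBorder(B,0,h-B.shape[0],0,0,0)
cv2.imwrite("pics/tab.png",np.hstack([A,B]));print(A.shape,B.shape)
E
```

```text
yaw -0.8576293101064264
yaw -0.8503330524425695
yaw -0.8473074421674336
yaw -0.850654629273676
yaw -0.8557341668273278
cheeks dist 0.19179193263690886
[ 0.53934219 -0.28901817 -0.8       ] [[ 84.66631638 -19.16744403  88.        ]] [[ 87.46495615 -56.89197213  88.        ]] mid cheek y [-92.28580428  99.50560176]
[ 0.53433602 -0.2876194  -0.835     ] [[ 89.68212199 -13.42075971  88.        ]] [[ 93.79913669 -51.0242515   88.        ]] mid cheek y [-91.0193516  100.67032133]
[ 0.53220609 -0.28696645 -0.85      ] [[ 91.76960301 -10.9048246   88.        ]] [[ 96.45018578 -48.44233317  88.        ]] mid cheek y [-90.3947352  101.17944409]
(440, 365, 3) (440, 414, 3)
```

View pics/tab.png

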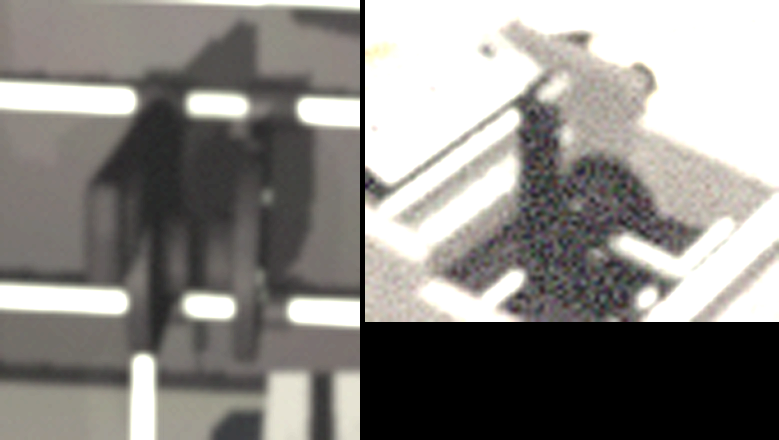

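In the wrist crop the lit tab top is the rectangle (90–128, 180–285), raw centre about (267,208). In the side crop the tab top is at about (540,98), raw (323,216.5).

```bash
python3 - <<'E'
from h import *
c=np.load("w3.npy",allow_pickle=True).item();p=np.load("p.npy")
a=hit(c,(267.2,208),.152);b=hit(imaging.camera_params("side"),(323,217),.152)
for h in(a,b):print(h,local(p,h)*1e3)
P=hit(c,(180+288/3,100+499/3),.088);N=hit(c,(180+186/3,100+506/3),.088)
p[2]=-.851;print(local(p,P)-local(p,N),np.linalg.norm(P-N))
m=(a+b)/2;print(m);m[2]=.2348;go(m,-.851+np.pi/2,4)
E
```

```text
[ 0.52743631 -0.2954889   0.152     ] [[  3.25477464  -9.20812117 152.        ]]
[ 0.52937293 -0.29668509  0.152     ] [[  5.43158152  -8.54263746 152.        ]]
[[-0.00471812  0.03753281  0.        ]] 0.03782819589624491
[ 0.52840462 -0.296087    0.152     ]
dist 0.04262070660297971 turn tool [0.    0.    0.048]
0.02 -1.07 0.01 0.000 0.000 0.012; 0.01 -1.07 0.01 0.000 0.000 0.012; -0.01 -1.07 0.01 0.000 0.000 0.012; -0.02 -1.07 0.01 0.000 0.000 0.012
```

Emit:
arm_command(
  plan="0.02 -1.07 0 0 0 0.012; 0 -1.07 0 0 0 0.012; 0 -1.07 0 0 0 0.012; 0 -1.07 0 0 0 0.012; 0 0 3.5 0 0 0; 0 0 3.5 0 0 0; 0 0 2.5 0 0 0; 0 0 2 0 0 0; 0 0 0 0 0 0; 0 0 0 0 0 0",
  fingers=0.5,
)

```text
t: 6.9
ee_pos: [0.5286, -0.2972, 0.1212]
tcp_rot: [1.297, 2.859, -0.001]
ft_force: [0.5, -0.7, 0.4]
grip_width: 0.0423
grasp_force: 0.0
```

Emit:
arm_command(
  plan="0 0 0 0 0 0; 0 0 0 0 0 0; 0 0 0 0 0 0; 0 0 0 0 0 0; 0 0 0 0 0 0; 0 0 0 0 0 0; 0 0 0 0 0 0; 0 0 0 0 0 0; 0 0 0 0 0 0; 0 0 0 0 0 0",
  fingers=0,
  newtons=60,
)

```text
t: 8.15
ee_pos: [0.5281, -0.2975, 0.1214]
tcp_rot: [1.298, 2.859, -0.002]
ft_force: [-3.3, -2.2, 6.1]
grip_width: 0.0071
grasp_force: 60.1
```

Emit:
arm_command(
  plan="0 -0.6 0 0 0 0; 0 -0.6 0 0 0 0; 0 -0.6 0 0 0 0; 0 -0.6 0 0 0 0; 0 -0.6 0 0 0 0; 0 -0.75 0 0 0 0; 0 0 0 0 0 0; 0 0 0 0 0 0; 0 0 0 0 0 0; 0 0 0 0 0 0",
)

```text
t: 9.4
ee_pos: [0.5025, -0.3198, 0.1214]
tcp_rot: [1.296, 2.857, 0.006]
ft_force: [5.7, 4.6, 5.6]
grip_width: 0.0073
grasp_force: 60.1
```

```bash
python3 - <<'E'
from h import *
s=monitor.observe();p=np.load("p.npy")
print(s["t"],(local(p,s["ee_pos"])-local(p,[.5281,-.2975,.1214]))*1e3,s["ft_force"],s["grasp_force"],s["grip_width"])
F={n:[imaging.camera_params(n),np.mean([imaging.grab_frame(n) for _ in range(6)],0).astype(np.uint8)] for n in("wrist","scene","side")}
N=world(p,[[.094,-.0484,.088]])[0]
W=np.load("w3.npy",allow_pickle=True).item();N=hit(W,(242,268.7),.088);P=hit(W,(276,266.3),.088)
out=[]
for n,(c,im) in F.items():
    cv2.imwrite(f"pics/{n}4raw.png",im);u=proj(c,[N,P]);print(n,u.round(1).tolist())
    x,y=np.clip(u[0].astype(int),[33,25],[606,374]);f=6 
    out.append(cv2.convertScaleAbs(cv2.resize(im[y-25:y+25,x-33:x+33],None,fx=f,fy=f,interpolation=cv2.INTER_CUBIC),alpha=1.5,beta=10));print(x-33,y-25)
out.append(cv2.resize(F["wrist"][1],out[0].shape[1::-1]))
cv2.imwrite("pics/f4.png",np.vstack([np.hstack(out[:2]),np.hstack(out[2:])]))
E
```

```text
9.4 [[-1.75027942e-01 -3.39618303e+01  1.20308473e-02]] [5.68968023 4.58644082 5.5503928 ] 60.071876272559166 0.007293419128957191
wrist [[314.9, 347.7], [365.9, 342.2]]
281 322
scene [[379.3, 245.5], [378.8, 234.1]]
346 220
side [[345.2, 265.0], [353.3, 255.0]]
312 240
```

View pics/f4.png

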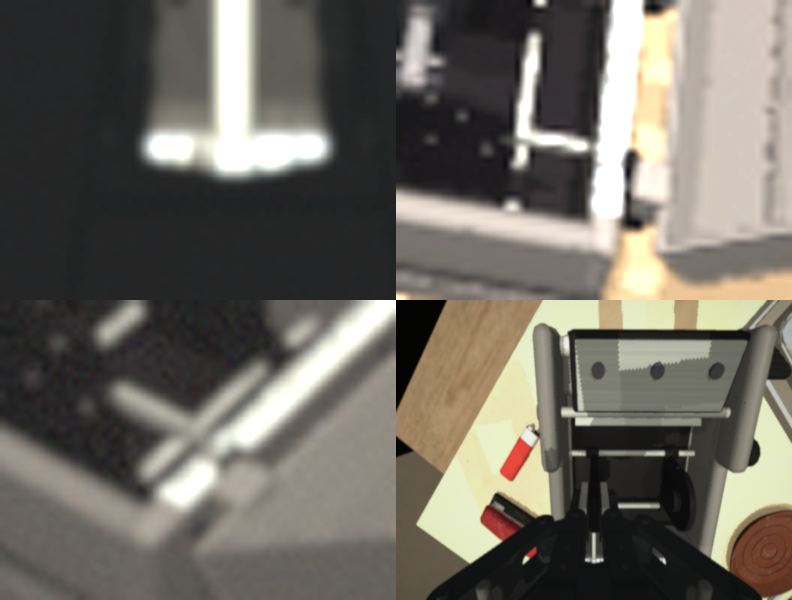

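The fingers leave both visible: pointer at crop x≈232 and nib at x≈203, so about 4.8 px or 3.6 mm remains. That agrees with the measured shift, 34.0 of 37.5 mm.

Emit:
arm_command(
  plan="0 -0.2 0 0 0 0; 0 -0.17 0 0 0 0; 0 0 0 0 0 0; 0 0 0 0 0 0; 0 0 0 0 0 0; 0 0 0 0 0 0; 0 0 0 0 0 0; 0 0 0 0 0 0; 0 0 0 0 0 0; 0 0 0 0 0 0",
)

```text
t: 11.55
ee_pos: [0.4998, -0.3221, 0.1214]
tcp_rot: [1.296, 2.857, 0.007]
ft_force: [5.5, 5.2, 5.8]
grip_width: 0.0071
grasp_force: 60.1
```

```bash
python3 - <<'E'
from h import *
s=monitor.observe();p=np.load("p.npy")
print(s["t"],(local(p,s["ee_pos"])-local(p,[.5281,-.2975,.1214]))*1e3,s["ft_force"],s["grasp_force"])
a=cv2.imread("pics/wrist4raw.png").mean(2);c=imaging.camera_params("wrist")
b=np.mean([imaging.grab_frame("wrist") for _ in range(6)],0)
cv2.imwrite("pics/w5raw.png",b);b=b.mean(2)
W=np.load("w3.npy",allow_pickle=True).item();print(proj(c,hit(W,(242,268.7),.088)))
print("cols",list(range(302,338)))
for n,i in(("old",a),("new",b)):
    for r in(335,343,346,348,350):print(n,r,i[r,302:338].round().astype(int).tolist())
E
```

```text
11.55 [[-1.99591812e-01 -3.74645394e+01 -3.88368805e-03]] [5.48584582 5.23921757 5.84555884] 60.07709674537182
[[319.6185726 347.6928403]]
cols [302, 303, 304, 305, 306, 307, 308, 309, 310, 311, 312, 313, 314, 315, 316, 317, 318, 319, 320, 321, 322, 323, 324, 325, 326, 327, 328, 329, 330, 331, 332, 333, 334, 335, 336, 337]
old 335 [19, 19, 19, 22, 32, 45, 52, 54, 54, 55, 55, 55, 56, 63, 97, 150, 185, 197, 193, 173, 133, 86, 59, 55, 55, 55, 55, 54, 54, 54, 52, 44, 32, 22, 19, 19]
old 343 [18, 19, 27, 53, 83, 101, 107, 107, 107, 108, 105, 100, 98, 100, 114, 145, 173, 186, 183, 165, 138, 114, 106, 108, 110, 109, 107, 105, 106, 108, 107, 100, 82, 53, 29, 19]
old 346 [19, 26, 61, 120, 178, 212, 214, 197, 197, 203, 180, 146, 139, 149, 155, 173, 197, 203, 197, 190, 178, 175, 200, 223, 228, 228, 220, 195, 183, 199, 214, 209, 175, 117, 59, 25]
old 348 [18, 21, 39, 73, 110, 139, 148, 143, 152, 160, 140, 108, 109, 123, 143, 182, 212, 214, 213, 212, 191, 174, 195, 219, 223, 215, 194, 162, 141, 144, 145, 133, 107, 69, 35, 21]
old 350 [19, 18, 20, 21, 25, 31, 35, 37, 43, 48, 44, 43, 53, 66, 88, 12
[... 374 characters left out ...]
 107, 105, 104, 106, 108, 109, 107, 100, 80, 52, 28, 20]
new 346 [18, 27, 61, 116, 160, 179, 198, 220, 227, 228, 224, 207, 184, 186, 190, 167, 149, 158, 160, 161, 186, 215, 226, 228, 221, 196, 186, 208, 223, 226, 223, 209, 165, 100, 42, 21]
new 348 [19, 22, 39, 69, 94, 112, 140, 171, 188, 196, 197, 182, 165, 175, 181, 154, 132, 144, 150, 155, 185, 216, 225, 226, 217, 184, 160, 170, 181, 174, 156, 135, 103, 61, 28, 19]
new 350 [19, 20, 19, 21, 23, 27, 34, 44, 53, 63, 74, 76, 78, 95, 105, 95, 88, 98, 102, 102, 113, 126, 128, 123, 111, 90, 64, 53, 50, 43, 36, 30, 25, 21, 19, 19][ WARN:0@2.554] global loadsave.cpp:1063 imwrite_ Unsupported depth image for selected encoder is fallbacked to CV_8U.
```

The pointer is at column 319.2 and the nib at about 319.2, so they are level. The lever is still down in the last view. Handing in.

```bash
python3 -c "
from bench import order
print(order.close_job())"
```

```text
the job is handed in; nothing more can be done
None
```

The release lever is pressed down and stays down by itself, and the job is handed in with the right-hand guide held about 37.5 mm out, its pointer level with the index nib to within about 0.3 mm in the wrist camera.

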